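# Find the hardened machine foot with a pin gauge

### The arm

A 6-joint arm with a two-finger parallel gripper is mounted at the origin on the work surface. World frame = base frame: x ahead of the robot, y to its left, z up, the work surface at z = 0. Lengths are in mm, angles in rad, forces in N, time in s.
With the tool pointing down it reaches from about 300 to 775 mm from the base axis. Payload 14.6 kg.
Tool frame: the origin (TCP) lies on the front face of the gripper's body, between the roots of the fingers; the fingertips stand 97 mm ahead of it and the grasp point (between the pads) lies 78 mm ahead of it; z points along the fingers, y is the line along which they close (so a half turn about z gives the same grasp; the last joint's range is limited). The gripper opens to 94 mm and grips with 3 to 60 N. Pads are 16 mm wide; open, the fingers measure 119 mm over their backs; the gripper's body (75 mm by 177 mm) begins 78 mm behind the grasp point.
Start: joints at [-1.288, 0.3, 1.521, -0, 1.321, -0.067], TCP at [188.483, -516.686, 302.646] pointing down, gripper open.
Joint ranges: [-3.03, 3.03], [-0.79, 2.21], [0.23, 2.52], [-1.04, 4.18], [0, 3.07], [-2.55, 2.55]. Speed limits (rad/s): [2.22, 2.22, 2.57, 3.14, 3.14, 3.14].

### API

Orientations are given as [roll, pitch, yaw] about the fixed x, y, z axes, in that order (R = Rz(yaw) Ry(pitch) Rx(roll)).
In Python, from cell import * gives the robot as it stands.
- The arm moves only by the tool carry_out, never from a script. Its arguments are lists of equal length, an entry for each row: "slide": the shift along the world's x, y, z scaled (see below), a list of three; "dr": the turn, a rotation vector about the world's x, y, z scaled (see below), a list of three; "gripper": the opening in per cent of the stroke, from 0 (shut) to 100 (fully open). A call has 1 to 10 rows; each row is the pose to reach, as a shift and turn from the pose commanded when the call began, turning the shorter way round; what a row does not reach only later rows make up. The controller multiplies each number of a shift by 0.25 m and each number of a turn by 360 degrees. A row lasts 1/12 s, in which the tool goes at most 41.7 mm and 7.16 degrees, less where a joint would pass 70% of its speed; a pose out of reach is approached as far as the arm can. A call with a number of a shift or a turn outside -1 to 1 is refused whole. A call with a gripper value outside its range is refused whole. The fingers move at their own pace and stop on an object; "newtons" is the grip in N (left out, the last holds). Time passes only in rows, so rows that repeat a pose let the fingers close. It gives the time, the measured TCP pose, the force, the opening and the grip force at its end, in the units of the state.
- read_state(): the state, without advancing time (a new reading comes with each control period).
- camera(name): name is "scene" or "side" or "wrist"; returns the picture (384x512x3 uint8, red, green, blue); there is no depth.
- camera_model(name): a dict with "vfov" (degrees; the focal length in pixels is half the picture's height over the tangent of half this angle, whatever the lens; pixels are square), "cx", "cy" (the principal point, pixels), "R" (3x3) and "t" (3): a world point X has camera coordinates R X + t. Camera axes: x right, y down, z forward; pixel columns grow to the right and rows downward; lengths in mm; the calibration is good to about 2 mm. The wrist camera is an equidistant fisheye: a pixel r from the principal point sees the ray r / f radians off the axis. A picture is of the moment at which its call begins: read the wrist's pose just before it. camera_model takes no time and is no camera call; for the wrist camera it gives the pose at the moment of the call.
- sign_off(): hands the job in; it is judged then, once.
The state is a dict: "clock": time; "joints": joint angles; "qd": joint speeds; "effort": joint torques, N m; "eef_pos": TCP position; "eef_rot": TCP orientation; "wrist_force": force on the tool from outside, world axes, zero at the start; "moment": the same for the moment, N m; "finger_gap": finger opening in mm; "finger_force": force on a finger pad.
Only numpy, scipy, OpenCV 4.12 (cv2) and the standard library are available. Lean on these libraries where they do the work, as an engineer would, in place of code of your own. Each camera call takes 0.05 s, during which the arm holds its last target. There are 200 camera calls.

### The job

One of the four damping feet of a sewing machine on the cutting mat has gone hard. Take the hand gauge from its stand and, holding it upright, push its sprung pin into the middle of every foot's rubber with a steady 7 or 8 N, never over 15 N, until the rubber has sunk 9 mm or for a full second if it will not give; the foot that will not give is the hard one. Then put the gauge back in its stand, and after that stand the hard foot upright on the floor of the cardboard tray, leaving the sound feet where they are and everything else alone.

Things in the scene. Friction and masses are not known exactly. Their poses are not given: they have to be found in the camera images.
- gauge: upright hand gauge, 0.21 kg. Origin: centre of the lower end of its nose (22 mm across, z 0 to 40 mm); steel flange 42 mm across at z 40 to 46 mm; ribbed black grip 28 mm across at z 46 to 86 mm; a thin brass rod out of the top to z 98 mm rises as the pin is pushed in. Hold it by the grip from above, fingertips just above the flange. z up along the gauge.
- gauge_tip (a point): tip of the gauge's steel pin (8 mm across), 10 mm below the gauge's origin while the pin is free
- gauge_pin (a joint): how far the sprung pin is pushed up into the gauge, in m: 0 free, 0.0035 fully in; about 1 N starts it, then 3 N per mm (8 N is about 2.4 mm). Fully in at about 11.5 N: beyond that the push is rigid
- stand: fixed grey upright tube 60 mm high, 46 mm outside, bore 30 mm, with a disc at its foot (80 mm). The gauge's nose hangs in the bore, its flange resting on the top rim: the gauge's origin is then 20 mm above the stand's. Origin: centre of the underside, on the table.
- tray: shallow open cardboard scrap tray 150 x 150 mm, 25 mm high, walls and floor 3 mm thick, fixed to the table. Origin: centre of the underside; x and y along its sides.
- cutting_mat: dark cutting mat with a grid, 250 x 250 mm, 3 mm thick, fixed to the table; the feet stand on it about 120 mm apart in a square, with two bobbins and an eraser among them. Origin: centre of the underside.
- foot_a: machine foot, 0.12 kg, one of four alike: steel cup 40 mm across, 26 mm high, on the mat, filled with black damping rubber (round face 29 mm across, top 32 mm above the origin). Sound rubber creeps down under a steady push, about 12 mm a second at 8 N (12 mm at most), and stays dented for minutes; the one hard foot gives under 1 mm and springs back. Any of the four may be it. Origin: centre of the underside, z up.
- foot_a_rubber (a joint): how far the rubber of foot_a is sunk below its fresh height, in m: 0 fresh, 0.012 at most
- foot_b: machine foot, 0.12 kg, one of four alike: steel cup 40 mm across, 26 mm high, on the mat, filled with black damping rubber (round face 29 mm across, top 32 mm above the origin). Sound rubber creeps down under a steady push, about 12 mm a second at 8 N (12 mm at most), and stays dented for minutes; the one hard foot gives under 1 mm and springs back. Any of the four may be it. Origin: centre of the underside, z up.
- foot_b_rubber (a joint): how far the rubber of foot_b is sunk below its fresh height, in m: 0 fresh, 0.012 at most
- foot_c: machine foot, 0.12 kg, one of four alike: steel cup 40 mm across, 26 mm high, on the mat, filled with black damping rubber (round face 29 mm across, top 32 mm above the origin). Sound rubber creeps down under a steady push, about 12 mm a second at 8 N (12 mm at most), and stays dented for minutes; the one hard foot gives under 1 mm and springs back. Any of the four may be it. Origin: centre of the underside, z up.
- foot_c_rubber (a joint): how far the rubber of foot_c is sunk below its fresh height, in m: 0 fresh, 0.012 at most
- foot_d: machine foot, 0.12 kg, one of four alike: steel cup 40 mm across, 26 mm high, on the mat, filled with black damping rubber (round face 29 mm across, top 32 mm above the origin). Sound rubber creeps down under a steady push, about 12 mm a second at 8 N (12 mm at most), and stays dented for minutes; the one hard foot gives under 1 mm and springs back. Any of the four may be it. Origin: centre of the underside, z up.
- foot_d_rubber (a joint): how far the rubber of foot_d is sunk below its fresh height, in m: 0 fresh, 0.012 at most
- spool: small white empty bobbin, 22 mm across, 26 mm high, on the mat among the feet; leave alone
- pin_box: clear pin box 55 x 45 x 22 mm; leave alone
- bobbin: second white bobbin, 22 mm across, 26 mm high, at the mat's near edge; leave alone
- eraser: white eraser 18 x 34 x 12 mm at the mat's far edge; leave alone
- rotary_cutter: grey rotary cutter lying flat, about 140 mm long, 18 mm high; leave alone
- thread: black thread reel 34 mm across, 47 mm high; leave alone
Things that resemble listed ones, but are neither listed nor needed, are in the scene too. What is shaped like the foot_c but red is not meant. Leave any purple look-alike of the gauge alone.

How it is judged (in metres and radians):
On the way, in this order (a step that is already met when the one before it is completed fails the run):
1. the hard foot is probed: the upright gauge's pin is pushed into the middle of a foot's rubber with more than 5 N for 0.5 s and the rubber stays within 1.5 mm of fresh (((contact force between gauge and foot_a above 5 N and value of joint gauge_pin above 0.001 m and horizontal distance between gauge_tip and foot_a below 0.01 m and angle between gauge's own z axis and vertical below 0.2 rad and value of joint foot_a_rubber below 0.0015 m) or (contact force between gauge and foot_b above 5 N and value of joint gauge_pin above 0.001 m and horizontal distance between gauge_tip and foot_b below 0.01 m and angle between gauge's own z axis and vertical below 0.2 rad and value of joint foot_b_rubber below 0.0015 m) or (contact force between gauge and foot_c above 5 N and value of joint gauge_pin above 0.001 m and horizontal distance between gauge_tip and foot_c below 0.01 m and angle between gauge's own z axis and vertical below 0.2 rad and value of joint foot_c_rubber below 0.0015 m) or (contact force between gauge and foot_d above 5 N and value of joint gauge_pin above 0.001 m and horizontal distance between gauge_tip and foot_d below 0.01 m and angle between gauge's own z axis and vertical below 0.2 rad and value of joint foot_d_rubber below 0.0015 m))), for 0.5 s.
2. all feet are probed (three dented by over 7 mm, the hard one not) and the gauge is back in its stand, let go (horizontal distance between gauge and stand below 0.008 m and z of gauge in the frame of stand between 0.015 and 0.024 m and angle between gauge's own z axis and vertical below 0.12 rad and contact force between gauge and the fingers below 0.05 N and ((value of joint foot_a_rubber below 0.0015 m and value of joint each of foot_b_rubber, foot_c_rubber, foot_d_rubber above 0.007 m) or (value of joint each of foot_a_rubber, foot_c_rubber, foot_d_rubber above 0.007 m and value of joint foot_b_rubber below 0.0015 m) or (value of joint each of foot_a_rubber, foot_b_rubber, foot_d_rubber above 0.007 m and value of joint foot_c_rubber below 0.0015 m) or (value of joint each of foot_a_rubber, foot_b_rubber, foot_c_rubber above 0.007 m and value of joint foot_d_rubber below 0.0015 m))), for 0.2 s.
3. the one undented foot stands in the tray, let go, the others where they were ((((value of joint foot_a_rubber below 0.0015 m and value of joint each of foot_b_rubber, foot_c_rubber, foot_d_rubber above 0.007 m) and (x of foot_a in the frame of tray between -0.056 and 0.056 m and y of foot_a in the frame of tray between -0.056 and 0.056 m and z of foot_a in the frame of tray below 0.008 m and angle between foot_a's own z axis and vertical below 0.15 rad and contact force between foot_a and the fingers below 0.05 N and linear speed of foot_a below 0.02 m/s) and distance of each of foot_b, foot_c, foot_d from where it was at the start of the episode below 0.02 m and angle between each of foot_b, foot_c, foot_d's own z axis and vertical below 0.15 rad) or ((value of joint each of foot_a_rubber, foot_c_rubber, foot_d_rubber above 0.007 m and value of joint foot_b_rubber below 0.0015 m) and (x of foot_b in the frame of tray between -0.056 and 0.056 m and y of foot_b in the frame of tray between -0.056 and 0.056 m and z of foot_b in the frame of tray below 0.008 m and angle between foot_b's own z axis and vertical below 0.15 rad and contact force between foot_b and the fingers below 0.05 N and linear speed of foot_b below 0.02 m/s) and distance of each of foot_a, foot_c, foot_d from where it was at the start of the episode below 0.02 m and angle between each of foot_a, foot_c, foot_d's own z axis and vertical below 0.15 rad) or ((value of joint each of foot_a_rubber, foot_b_rubber, foot_d_rubber above 0.007 m and value of joint foot_c_rubber below 0.0015 m) and (x of foot_c in the frame of tray between -0.056 and 0.056 m and y of foot_c in the frame of tray between -0.056 and 0.056 m and z of foot_c in the frame of tray below 0.008 m and angle between foot_c's own z axis and vertical below 0.15 rad and contact force between foot_c and the fingers below 0.05 N and linear speed of foot_c below 0.02 m/s) and distance of each of foot_a, foot_b, foot_d from where it was at the start of the episode below 0.02 m and angle between each of foot_a, foot_b, foot_d's own z axis and vertical below 0.15 rad) or ((value of joint each of foot_a_rubber, foot_b_rubber, foot_c_rubber above 0.007 m and value of joint foot_d_rubber below 0.0015 m) and (x of foot_d in the frame of tray between -0.056 and 0.056 m and y of foot_d in the frame of tray between -0.056 and 0.056 m and z of foot_d in the frame of tray below 0.008 m and angle between foot_d's own z axis and vertical below 0.15 rad and contact force between foot_d and the fingers below 0.05 N and linear speed of foot_d below 0.02 m/s) and distance of each of foot_a, foot_b, foot_c from where it was at the start of the episode below 0.02 m and angle between each of foot_a, foot_b, foot_c's own z axis and vertical below 0.15 rad))), for 0.2 s.
At the end, for the whole second after the job is handed in: Gauge upright in its stand, flange on the rim (within 8 mm sideways, 5 mm in height). Three feet dented over 7 mm, upright, within 20 mm of their starts. The foot that would not give upright, at rest on the tray's floor, wholly inside. Gauge and foot let go (horizontal distance between gauge and stand below 0.008 m and z of gauge in the frame of stand between 0.015 and 0.024 m and angle between gauge's own z axis and vertical below 0.12 rad and contact force between gauge and the fingers below 0.05 N and (((value of joint foot_a_rubber below 0.0015 m and value of joint each of foot_b_rubber, foot_c_rubber, foot_d_rubber above 0.007 m) and (x of foot_a in the frame of tray between -0.056 and 0.056 m and y of foot_a in the frame of tray between -0.056 and 0.056 m and z of foot_a in the frame of tray below 0.008 m and angle between foot_a's own z axis and vertical below 0.15 rad and contact force between foot_a and the fingers below 0.05 N and linear speed of foot_a below 0.02 m/s) and distance of each of foot_b, foot_c, foot_d from where it was at the start of the episode below 0.02 m and angle between each of foot_b, foot_c, foot_d's own z axis and vertical below 0.15 rad) or ((value of joint each of foot_a_rubber, foot_c_rubber, foot_d_rubber above 0.007 m and value of joint foot_b_rubber below 0.0015 m) and (x of foot_b in the frame of tray between -0.056 and 0.056 m and y of foot_b in the frame of tray between -0.056 and 0.056 m and z of foot_b in the frame of tray below 0.008 m and angle between foot_b's own z axis and vertical below 0.15 rad and contact force between foot_b and the fingers below 0.05 N and linear speed of foot_b below 0.02 m/s) and distance of each of foot_a, foot_c, foot_d from where it was at the start of the episode below 0.02 m and angle between each of foot_a, foot_c, foot_d's own z axis and vertical below 0.15 rad) or ((value of joint each of foot_a_rubber, foot_b_rubber, foot_d_rubber above 0.007 m and value of joint foot_c_rubber below 0.0015 m) and (x of foot_c in the frame of tray between -0.056 and 0.056 m and y of foot_c in the frame of tray between -0.056 and 0.056 m and z of foot_c in the frame of tray below 0.008 m and angle between foot_c's own z axis and vertical below 0.15 rad and contact force between foot_c and the fingers below 0.05 N and linear speed of foot_c below 0.02 m/s) and distance of each of foot_a, foot_b, foot_d from where it was at the start of the episode below 0.02 m and angle between each of foot_a, foot_b, foot_d's own z axis and vertical below 0.15 rad) or ((value of joint each of foot_a_rubber, foot_b_rubber, foot_c_rubber above 0.007 m and value of joint foot_d_rubber below 0.0015 m) and (x of foot_d in the frame of tray between -0.056 and 0.056 m and y of foot_d in the frame of tray between -0.056 and 0.056 m and z of foot_d in the frame of tray below 0.008 m and angle between foot_d's own z axis and vertical below 0.15 rad and contact force between foot_d and the fingers below 0.05 N and linear speed of foot_d below 0.02 m/s) and distance of each of foot_a, foot_b, foot_c from where it was at the start of the episode below 0.02 m and angle between each of foot_a, foot_b, foot_c's own z axis and vertical below 0.15 rad))); the robot touches nothing.
It fails at once if the gauge presses on a foot with more than 15 N (contact force between gauge and foot_a above 15 N or contact force between gauge and foot_b above 15 N or contact force between gauge and foot_c above 15 N or contact force between gauge and foot_d above 15 N).
It fails at once if a foot is dented by the fingers, or a dented foot is handled ((contact force between the fingers and foot_a above 2 N and value of joint foot_a_rubber above 0.003 m) or (contact force between the fingers and foot_b above 2 N and value of joint foot_b_rubber above 0.003 m) or (contact force between the fingers and foot_c above 2 N and value of joint foot_c_rubber above 0.003 m) or (contact force between the fingers and foot_d above 2 N and value of joint foot_d_rubber above 0.003 m)).
It fails at once if a bystander is shifted by more than 25 mm (distance of any of spool, pin_box, bobbin, eraser, rotary_cutter, thread from where it was at the start of the episode above 0.025 m).
It also fails if it takes over 72 s, if anything falls off the work surface, if the arm or the gripper's body presses on something with over 40 N, if the wrist force passes 120 N, or if a joint passes its speed limit or range.

## Working session

There is one attempt and no reset: what is moved stays moved. The work goes in short steps, Python scripts to look and compute and a tool call to move; the robot and the scene stay as the last step left them, time stands still between calls to the robot, and variables do not carry over. Pictures are saved under pics/ and viewed, at most 10 in all, crops included, and the job is handed in when it is done.

Besides the shell and the picture viewer there is one more tool, called after "Call:" as a command line: name --argument value ..., lists and objects as JSON in quotes. carry_out: Moves the arm, as the interface text tells. Its arguments: {"type":"object","properties":{"slide":{"type":"array","items":{"type":"array","items":{"type":"number","minimum":-1,"maximum":1}}},"dr":{"type":"array","items":{"type":"array","items":{"type":"number","minimum":-1,"maximum":1}}},"gripper":{"type":"array","items":{"type":"number"}},"newtons":{"type":"number"}},"required":["slide","dr","gripper"]}

```bash
mkdir -p pics; ls; python3 - <<'E'
from cell import *
import cv2,numpy as np
print(read_state())
a=camera("scene");b=camera("side");c=camera("wrist")
np.savez('p0.npz',a=a,b=b,c=c)
for n in("scene","side","wrist"):
    m=camera_model(n);print(n,m)
im=np.hstack([a,b])[:,:,::-1]
cv2.imwrite('pics/scene0.png',cv2.resize(a[:,:,::-1],(800,600)));cv2.imwrite('pics/side0.png',cv2.resize(b[:,:,::-1],(800,600)));
E
```

```text
pics
{'clock': 0.0, 'joints': array([-1.28756663e+00,  3.00465706e-01,  1.52156931e+00, -3.85010482e-05,
        1.32070130e+00, -6.66049590e-02]), 'qd': array([ 0.00013298,  0.00022028, -0.00069039,  0.00152977, -0.00157742,
        0.00016623]), 'effort': array([-3.56851167e-03, -5.31807232e+01, -3.52739775e+01,  7.06488127e-02,
        2.42927636e-02, -9.69820371e-05]), 'eef_pos': array([ 188.45550454, -516.54791255,  302.09420421]), 'eef_rot': array([-3.14044904e+00, -3.89076418e-05,  3.49844183e-01]), 'wrist_force': array([-0.10350382,  0.18575218,  0.25565274]), 'moment': array([0.02311265, 0.01240583, 0.01964718]), 'finger_force': 0.0, 'finger_gap': 93.91420175626892}
scene {'vfov': 46.88888437218679, 'cx': 252.12490926062796, 'cy': 189.41911181308882, 'R': array([[-0.85034688,  0.52605934, -0.01310558],
       [ 0.43020596,  0.68063143, -0.59301239],
       [-0.30303964, -0.50990433, -0.80508667]]), 't': array([ 455.06116152, -215.48947827, 1490.94971701])}
side {'vfov': 54.39071103556588, 'cx': 255.96529963372623, 'cy': 183.23749558051946, 'R': array([[ 0.99820079, -0.05843425, -0.01343965],
       [-0.04668793, -0.61683536, -0.78570629],
       [ 0.0376221 ,  0.78492011, -0.61845372]]), 't': array([-534.79468582,   81.38351188,  826.24654334])}
wrist {'vfov': 65.70646984690485, 'cx': 253.36048854757325, 'cy': 189.80571718482656, 'R': array([[ 3.42731569e-01, -9.39433179e-01, -6.12332745e-04],
       [-9.08150744e-01, -3.31485524e-01,  2.55694297e-01],
       [-2.40410685e-01, -8.70784169e-02, -9.66757494e-01]]), 't': array([-551.11524406,  -27.80907921,  391.6051789 ])}
```

View pics/scene0.png

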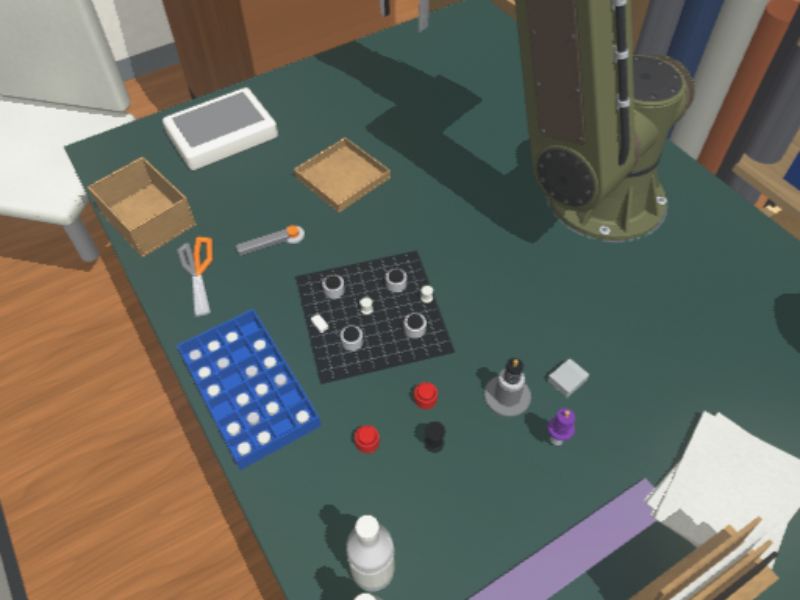

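View pics/side0.png

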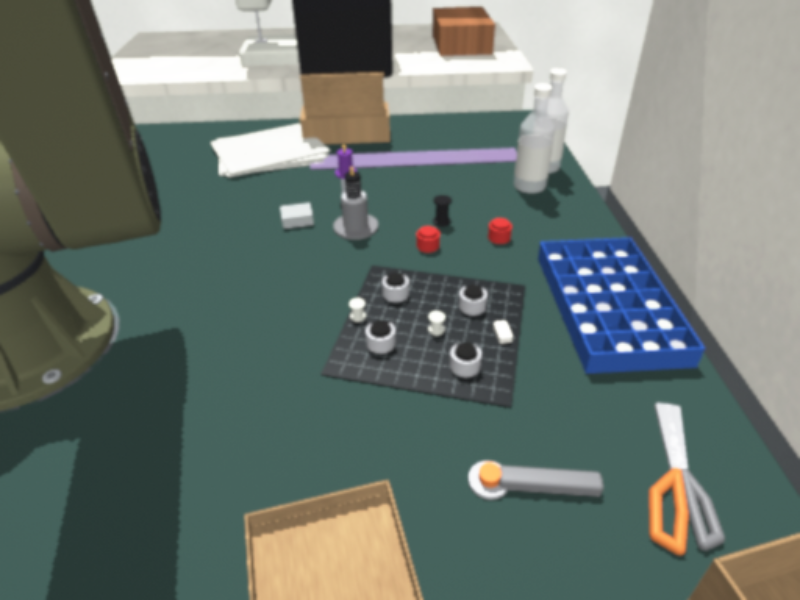

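The scene view shows the four steel feet on the mat near (333,285), (397,278), (352,336) and (415,323). The grey stand with the gauge is near (510,385), and the shallow tray is near (343,175). The deeper box, the red feet and the purple gauge are decoys. The side view agrees.

```bash
cat > h.py <<'E'
import numpy as np, cv2
from cell import *
def ray(m,uv,fish=False):
    f=192/np.tan(np.radians(m['vfov'])/2); d=np.array([(uv[0]-m['cx'])/f,(uv[1]-m['cy'])/f])
    if fish:
        r=np.linalg.norm(d); v=np.r_[d/max(r,1e-9)*np.sin(r),np.cos(r)]
    else: v=np.r_[d,1]
    return -m['R'].T@m['t'], m['R'].T@v
def hit(m,uv,z,fish=False):
    o,v=ray(m,uv,fish); return o+v*(z-o[2])/v[2]
def proj(m,X,fish=False):
    f=192/np.tan(np.radians(m['vfov'])/2); c=m['R']@np.asarray(X,float)+m['t']
    if fish:
        n=np.hypot(c[0],c[1]); a=np.arctan2(n,c[2]); return m['cx']+f*a*c[0]/n, m['cy']+f*a*c[1]/n
    return m['cx']+f*c[0]/c[2], m['cy']+f*c[1]/c[2]
E
python3 - <<'E'
from h import *
np.set_printoptions(precision=1,suppress=True)
P=np.load('p0.npz');ms=camera_model("scene");md=camera_model("side")
s=1/1.5625
S={'f1':(333,283),'f2':(397,276),'f3':(352,334),'f4':(415,321)}
D={'f?1':(396,280),'f?2':(473,292),'f?3':(380,328),'f?4':(466,350)}
for n,p in S.items(): print(n,hit(ms,np.array(p)*s,33))
for n,p in D.items(): print(n,hit(md,np.array(p)*s,33))
print('stand disc',hit(ms,np.array((508,396))*s,2),hit(md,np.array((356,227))*s,2))
print('gauge top',hit(ms,np.array((515,362))*s,118),hit(md,np.array((352,170))*s,118))
print('tray corners z25',[hit(ms,np.array(p)*s,25)[:2] for p in((344,139),(389,172),(341,207),(295,173))])
print('mat corners',[hit(ms,np.array(p)*s,3)[:2] for p in((418,252),(453,351),(322,382),(296,276))])
print('purple',hit(ms,np.array((558,442))*s,0))
print('pinbox,spool,bobbin,eraser',[hit(ms,np.array(p)*s,15)[:2] for p in((568,377),(366,305),(427,293),(319,323))])
E
```

```text
f1 [620.  -82.9  33. ]
f2 [508. -32.  33.]
f3 [646.9  37.4  33. ]
f4 [535.3  74.2  33. ]
f?1 [534.1  64.8  33. ]
f?2 [644.6  27.7  33. ]
f?3 [506.7 -40.3  33. ]
f?4 [616.8 -90.8  33. ]
stand disc [472.1 276.    2. ] [472.1 267.    2. ]
gauge top [474.8 275.2 118. ] [472.3 261.1 118. ]
tray corners z25 [array([ 397.7, -437.5]), array([ 367.5, -290.9]), array([ 506.9, -255.5]), array([ 542.1, -398.6])]
mat corners [array([427.3, -81.7]), array([501.2, 149.7]), array([734. ,  79.2]), array([ 664.6, -158.9])]
purple [453.2 388.5   0. ]
pinbox,spool,bobbin,eraser [array([366.2, 306.7]), array([587. , -16.3]), array([474. ,  21.7]), array([681.8, -27.4])]
```

Call:
carry_out --slide '[[0.96,0.98,0],[0.96,0.98,0],[0.96,0.98,0],[0.96,0.98,0],[0.96,0.98,0],[0.96,0.98,0],[0.96,0.98,0],[0.96,0.98,0],[0.96,0.98,0],[0.96,0.98,0]]' --dr '[[0,0,0],[0,0,0],[0,0,0],[0,0,0],[0,0,0],[0,0,0],[0,0,0],[0,0,0],[0,0,0],[0,0,0]]' --gripper '[100,100,100,100,100,100,100,100,100,100]'

```text
clock: 0.98
eef_pos: [429.9, -269.8, 302.4]
eef_rot: [-3.141, 0.0, 0.354]
wrist_force: [-1.1, -0.1, -0.3]
finger_gap: 93.6
finger_force: 0.0
```

Call:
carry_out --slide '[[0.64,1,0],[0.64,1,0],[0.64,1,0],[0.64,1,0],[0.64,1,0],[0.64,1,0],[0.64,1,0],[0.64,1,0],[0.64,1,0],[0.64,1,0]]' --dr '[[0,0,0],[0,0,0],[0,0,0],[0,0,0],[0,0,0],[0,0,0],[0,0,0],[0,0,0],[0,0,0],[0,0,0]]' --gripper '[100,100,100,100,100,100,100,100,100,100]'

```text
clock: 1.82
eef_pos: [588.1, -23.0, 302.3]
eef_rot: [-3.142, 0.001, 0.349]
wrist_force: [-0.2, -0.3, 0.7]
finger_gap: 94.1
finger_force: 0.0
```

```bash
python3 - <<'E'
from h import *
np.set_printoptions(precision=1,suppress=True)
m=camera_model("wrist");c=camera("wrist");print(read_state()['eef_pos'],read_state()['eef_rot'])
np.savez('p1.npz',c=c,**m)
cv2.imwrite('pics/w1.png',cv2.resize(c[:,:,::-1],(800,600)))
for n,p in dict(f1=(618,-87),f2=(507,-36),f3=(646,33),f4=(535,69)).items(): print(n,np.array(proj(m,(*p,35),True)))
E
```

```text
[588.  -23.4 302.5] [3.1 0.  0.3]
f1 [310.1 169.2]
f2 [240.1 235.8]
f3 [224.  112.7]
f4 [168.6 188.8]
```

View pics/w1.png

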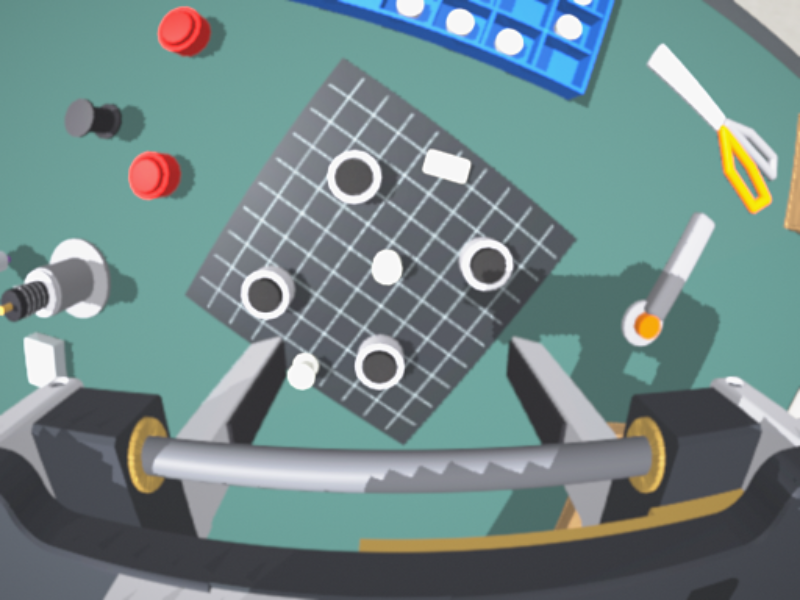

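The wrist view shows all four feet: rubber centres at about (354,176), (266,294), (380,363) and (487,264) in the 800x600 picture. The stand is at the left, near (75,285). I'll refine these with masks.

```bash
python3 - <<'E'
from h import *
np.set_printoptions(precision=1,suppress=True)
P=np.load('p1.npz');c=P['c'];m={k:P[k] for k in('vfov','cx','cy','R','t')}
g=cv2.cvtColor(c,cv2.COLOR_RGB2GRAY)
for n,p in dict(f3=(354,176),f4=(266,293),f2=(380,363),f1=(487,264)).items():
    u,v=[int(round(q/1.5625)) for q in p]
    r=cv2.resize(g[v-25:v+25,u-25:u+25],None,fx=4,fy=4,interpolation=cv2.INTER_LINEAR)
    w=((r>150)*255).astype(np.uint8)
    cs,h=cv2.findContours(w,cv2.RETR_CCOMP,cv2.CHAIN_APPROX_NONE)
    for k in range(len(cs)):
        A=cv2.contourArea(cs[k])
        if A<1500: continue
        e=cv2.fitEllipse(cs[k]); uv=np.array([u-25+(e[0][0]+.5)/4-.5,v-25+(e[0][1]+.5)/4-.5])
        print(n,'hole' if h[0][k][3]>=0 else 'outer',A,np.array(e[1])/4,uv,hit(m,uv,35,True)[:2],hit(m,uv,29,True)[:2])
for q in ((75,277),(68,279)): print('stand',hit(m,np.array(q)/1.5625,5,True))
print('flange', hit(m,np.array((43,290))/1.5625,63,True))
E
```

```text
f3 outer 20007.0 [42.  51.8] [224.6 111.4] [647.7  32.9] [647.5  33.5]
f3 hole 7134.0 [23.5 24.2] [226.  112.8] [646.7  30.7] [646.5  31.2]
f4 outer 17758.0 [41.2 48.1] [165.8 186.2] [537.1  73.5] [535.   74.7]
f4 hole 6124.0 [21.7 22.5] [169.3 188.5] [535.8  68.3] [533.7  69.5]
f2 outer 16983.5 [38.2 43.5] [238.5 230.3] [513.4 -31.6] [511.  -32.1]
f2 hole 5865.5 [21.  22.2] [242.5 234.3] [510.  -38.2] [507.5 -38.9]
f1 outer 16280.0 [34.5 42.8] [308.2 166.1] [620.7 -83.3] [620.1 -84.8]
f1 hole 6766.0 [22.9 23.6] [312.  169.6] [618.4 -89.4] [617.7 -90.9]
stand [471.8 274.8   5. ]
stand [466.5 283.9   5. ]
flange [475.  269.7  63. ]
```

Call:
carry_out --slide '[[-0.4,1,0],[-0.4,1,0],[-0.4,1,0],[-0.4,1,0],[-0.4,1,0],[-0.4,1,0],[-0.4,1,0],[-0.4,1,0],[-0.4,1,0],[-0.4,1,0]]' --dr '[[0,0,0],[0,0,0],[0,0,0],[0,0,0],[0,0,0],[0,0,0],[0,0,0],[0,0,0],[0,0,0],[0,0,0]]' --gripper '[100,100,100,100,100,100,100,100,100,100]'

```text
clock: 2.7
eef_pos: [489.0, 226.6, 302.8]
eef_rot: [3.141, -0.0, 0.348]
wrist_force: [0.0, -1.0, 0.1]
finger_gap: 93.9
finger_force: 0.0
```

```bash
python3 - <<'E'
from h import *
np.set_printoptions(precision=1,suppress=True)
m=camera_model("wrist");c=camera("wrist");print(read_state()['eef_pos'],read_state()['eef_rot'])
np.savez('p2.npz',c=c,**m)
cv2.imwrite('pics/w2.png',cv2.resize(c[:,:,::-1],(800,600)))
E
```

```text
[489.1 226.5 302.7] [ 3.1 -0.   0.3]
```

View pics/w2.png

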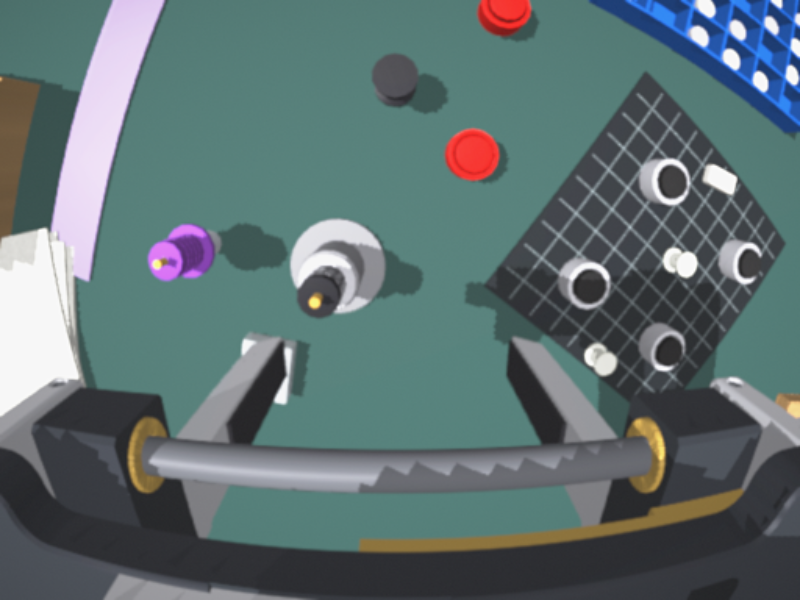

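The gauge is seen from above: brass rod tip at about (316,302), stand disc centre at about (338,265), purple decoy at (180,255).

```bash
python3 - <<'E'
from h import *
np.set_printoptions(precision=1,suppress=True)
P=np.load('p2.npz');c=P['c'];m={k:P[k] for k in('vfov','cx','cy','R','t')}
g=cv2.cvtColor(c,cv2.COLOR_RGB2GRAY).astype(int)
for n,uv,z in(('tip',(316,302),117),('griptop',(318,296),106),('disc',(338,265),4)): print(n,hit(m,np.array(uv)/1.5625,z,True))
# brass mask
hsv=cv2.cvtColor(c,cv2.COLOR_RGB2HSV);k=cv2.inRange(hsv,(12,120,100),(35,255,255));k[:,:150]=0;k[:,260:]=0;k[230:]=0
ys,xs=np.nonzero(k);print('brass',xs.mean(),ys.mean(),len(xs),hit(m,(xs.mean(),ys.mean()),116,True))
g8=g.astype(np.uint8)
for n,p in dict(f3=(671,182),f4=(590,284),f2=(668,349)).items():
    u,v=[int(round(q/1.5625)) for q in p]
    r=cv2.resize(g8[v-22:v+22,u-22:u+22],None,fx=4,fy=4)
    cs,h=cv2.findContours(((r<70)*255).astype(np.uint8),cv2.RETR_LIST,cv2.CHAIN_APPROX_NONE)
    for q in cs:
        if 2500<cv2.contourArea(q)<9000 and cv2.pointPolygonTest(q,(88,88),False)>0:
            e=cv2.fitEllipse(q);print(n,np.array(e[1])/4,hit(m,(u-22+(e[0][0]+.5)/4-.5,v-22+(e[0][1]+.5)/4-.5),35,True))
E
```

```text
tip [471.8 270.3 117. ]
griptop [472.5 271.1 106. ]
disc [472.7 270.8   4. ]
brass 201.55357142857142 192.19642857142858 56 [472.3 271.3 116. ]
f3 [16.4 19.3] [645.4  34.   35. ]
f4 [19.6 19.8] [533.7  72.1  35. ]
f2 [27.8 30.6] [509.4 -52.5  35. ]
```

Call:
carry_out --slide '[[-0.067,0.177,0],[-0.067,0.177,-0.1],[-0.067,0.177,-0.25],[-0.067,0.177,-0.25],[-0.067,0.177,-0.25],[-0.067,0.177,-0.25]]' --dr '[[0,0,0],[0,0,0],[0,0,0],[0,0,0],[0,0,0],[0,0,0]]' --gripper '[100,100,80,80,80,80]'

```text
clock: 3.25
eef_pos: [472.7, 271.8, 241.9]
eef_rot: [-3.142, -0.002, 0.348]
wrist_force: [-1.0, 0.1, -0.1]
finger_gap: 75.5
finger_force: 0.0
```

```bash
python3 - <<'E'
from h import *
np.set_printoptions(precision=2,suppress=True)
for i in range(3):
    m=camera_model("wrist");s=read_state();c=camera("wrist");print(s['eef_pos'],s['eef_rot'],s['wrist_force'],s['finger_gap'])
hsv=cv2.cvtColor(c,cv2.COLOR_RGB2HSV);k=cv2.inRange(hsv,(12,120,100),(35,255,255));k[:,:150]=0;k[:,350:]=0;k[235:]=0
ys,xs=np.nonzero(k);print('brass',xs.mean(),ys.mean(),len(xs),hit(m,(xs.mean(),ys.mean()),116,True))
E
```

```text
[472.73 271.79 241.93] [-3.14 -0.    0.35] [-0.97  0.05 -0.1 ] 75.45076680856498
[472.75 272.01 242.27] [-3.14 -0.    0.35] [ 0.4  -0.12  1.36] 75.45739837231116
[472.63 272.16 242.27] [-3.14 -0.    0.35] [0.07 0.   0.24] 74.85102124293651
brass 252.0891089108911 213.87128712871288 101 [472.47 271.61 116.  ]
```

Call:
carry_out --slide '[[0,-0.003,-0.15],[0,-0.003,-0.3],[0,-0.003,-0.304],[0,-0.003,-0.304],[0,-0.003,-0.304],[0,-0.003,-0.304]]' --dr '[[0,0,0],[0,0,0],[0,0,0],[0,0,0],[0,0,0],[0,0,0]]' --gripper '[80,70,50,45,40,40]' --newtons 40

```text
clock: 3.9
eef_pos: [472.6, 272.2, 166.8]
eef_rot: [-3.141, -0.004, 0.35]
wrist_force: [-0.3, 1.3, -0.6]
finger_gap: 45.2
finger_force: 0.0
```

Call:
carry_out --slide '[[0,0,0],[0,0,0],[0,0,0],[0,0,0],[0,0,0],[0,0,0]]' --dr '[[0,0,0],[0,0,0],[0,0,0],[0,0,0],[0,0,0],[0,0,0]]' --gripper '[0,0,0,0,0,0]'

```text
clock: 4.4
eef_pos: [472.0, 272.0, 165.2]
eef_rot: [-3.141, -0.001, 0.35]
wrist_force: [-1.0, -0.4, 7.9]
finger_gap: 27.7
finger_force: 40.0
```

Call:
carry_out --slide '[[0,0,0.05],[0,0,0.12],[0,0,0.24],[0,0,0.36],[0,0,0.36],[0,0,0.36],[0,0,0.36]]' --dr '[[0,0,0],[0,0,0],[0,0,0],[0,0,0],[0,0,0],[0,0,0],[0,0,0]]' --gripper '[0,0,0,0,0,0,0]'

```text
clock: 4.98
eef_pos: [471.4, 271.6, 253.3]
eef_rot: [3.141, 0.001, 0.35]
wrist_force: [-0.2, -0.3, -2.0]
finger_gap: 27.5
finger_force: 40.0
```

```bash
python3 - <<'E'
from h import *
np.set_printoptions(precision=2,suppress=True)
s=read_state();print(s)
a=camera("side");b=camera("scene");m=camera_model("side");n=camera_model("scene");X=s['eef_pos']+[0,0,-120]
u,v=map(int,proj(m,X));i=a[v-60:v+60,u-80:u+80];u,v=map(int,proj(n,X));j=b[v-60:v+60,u-80:u+80]
cv2.imwrite('pics/g.png',cv2.resize(np.hstack([i,j])[:,:,::-1],(800,300),interpolation=cv2.INTER_CUBIC))
E
```

```text
{'clock': 4.9833, 'joints': array([0.46, 0.33, 1.6 , 0.  , 1.21, 1.68]), 'qd': array([-0.  ,  0.02,  0.01, -0.  ,  0.  ,  0.  ]), 'effort': array([  0.03, -56.66, -35.99,   0.01,  -0.04,  -0.  ]), 'eef_pos': array([471.41, 271.64, 253.28]), 'eef_rot': array([3.14, 0.  , 0.35]), 'wrist_force': array([-0.2 , -0.29, -2.02]), 'moment': array([ 0.05,  0.03, -0.01]), 'finger_force': 39.9995094537735, 'finger_gap': 27.51849434491338}
```

View pics/g.png

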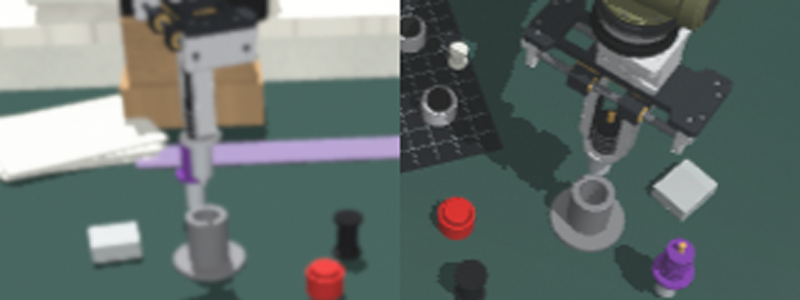

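The gauge is held upright, above and clear of the stand. Next I go above foot 4.

Call:
carry_out --slide '[[0.254,-0.81,0],[0.254,-0.81,0],[0.254,-0.81,0],[0.254,-0.81,0],[0.254,-0.81,0],[0.254,-0.81,0],[0.254,-0.81,-0.12],[0.254,-0.81,-0.2],[0.254,-0.81,-0.2],[0.254,-0.81,-0.2]]' --dr '[[0,0,0],[0,0,0],[0,0,0],[0,0,0],[0,0,0],[0,0,0],[0,0,0],[0,0,0],[0,0,0],[0,0,0]]' --gripper '[0,0,0,0,0,0,0,0,0,0]'

```text
clock: 5.92
eef_pos: [534.8, 69.5, 203.2]
eef_rot: [-3.141, 0.003, 0.35]
wrist_force: [0.0, 0.6, -0.8]
finger_gap: 27.4
finger_force: 40.0
```

```bash
python3 - <<'E'
from h import *
np.set_printoptions(precision=2,suppress=True)
s=read_state();print(s['eef_pos'],s['eef_rot'],s['wrist_force'])
a=camera("side");b=camera("scene");m=camera_model("side");n=camera_model("scene");X=s['eef_pos']+[0,0,-150]
u,v=map(int,proj(m,X));i=a[v-40:v+40,u-50:u+50];u,v=map(int,proj(n,X));j=b[v-40:v+40,u-50:u+50]
cv2.imwrite('pics/g2.png',cv2.resize(np.hstack([i,j])[:,:,::-1],(800,320),interpolation=cv2.INTER_CUBIC))
E
```

```text
[534.85  69.47 203.22] [-3.14  0.    0.35] [ 0.01  0.6  -0.75]
```

View pics/g2.png

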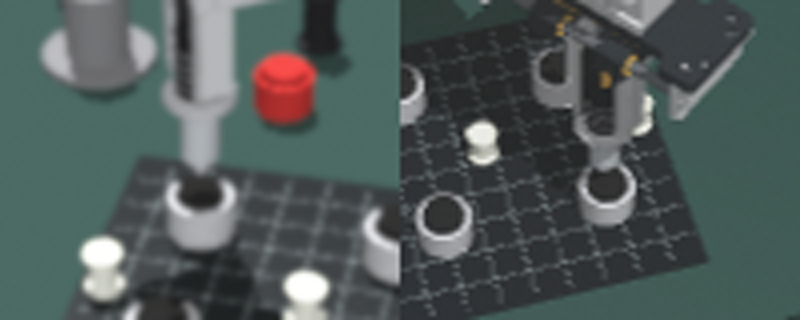

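The nose is centred over the rubber of foot 4 in both views, about 13 mm above it.

Call:
carry_out --slide '[[0,0,-0.04],[0,0,-0.046],[0,0,-0.05],[0,0,-0.05],[0,0,-0.05]]' --dr '[[0,0,0],[0,0,0],[0,0,0],[0,0,0],[0,0,0]]' --gripper '[0,0,0,0,0]'

```text
clock: 6.43
eef_pos: [535.3, 69.3, 191.9]
eef_rot: [3.141, -0.0, 0.35]
wrist_force: [-0.1, 0.1, -1.1]
finger_gap: 27.7
finger_force: 40.0
```

Call:
carry_out --slide '[[0,0,-0.006],[0,0,-0.008],[0,0,-0.008]]' --dr '[[0,0,0],[0,0,0],[0,0,0]]' --gripper '[0,0,0]'

```text
clock: 6.68
eef_pos: [535.3, 69.3, 189.8]
eef_rot: [3.142, -0.0, 0.35]
wrist_force: [0.3, 0.6, -0.8]
finger_gap: 27.4
finger_force: 40.0
```

Call:
carry_out --slide '[[0,0,-0.004],[0,0,-0.008],[0,0,-0.008]]' --dr '[[0,0,0],[0,0,0],[0,0,0]]' --gripper '[0,0,0]'

```text
clock: 6.93
eef_pos: [535.4, 69.3, 187.7]
eef_rot: [3.141, -0.0, 0.35]
wrist_force: [-0.2, 0.7, 1.3]
finger_gap: 27.3
finger_force: 40.0
```

Call:
carry_out --slide '[[0,0,-0.003],[0,0,-0.006],[0,0,-0.006]]' --dr '[[0,0,0],[0,0,0],[0,0,0]]' --gripper '[0,0,0]'

```text
clock: 7.18
eef_pos: [535.3, 69.3, 186.2]
eef_rot: [3.141, -0.0, 0.35]
wrist_force: [1.4, -0.2, 1.8]
finger_gap: 27.3
finger_force: 40.0
```

Call:
carry_out --slide '[[0,0,-0.003],[0,0,-0.006],[0,0,-0.006]]' --dr '[[0,0,0],[0,0,0],[0,0,0]]' --gripper '[0,0,0]'

```text
clock: 7.43
eef_pos: [535.3, 69.3, 184.6]
eef_rot: [3.142, -0.0, 0.35]
wrist_force: [1.3, -0.7, 1.3]
finger_gap: 27.2
finger_force: 40.0
```

Foot 4 is creeping, so it is sound. I'll follow it down.

Call:
carry_out --slide '[[0,0,-0.006],[0,0,-0.01],[0,0,-0.014],[0,0,-0.018],[0,0,-0.022],[0,0,-0.026],[0,0,-0.028],[0,0,-0.028],[0,0,-0.028],[0,0,-0.028]]' --dr '[[0,0,0],[0,0,0],[0,0,0],[0,0,0],[0,0,0],[0,0,0],[0,0,0],[0,0,0],[0,0,0],[0,0,0]]' --gripper '[0,0,0,0,0,0,0,0,0,0]'

```text
clock: 8.27
eef_pos: [535.2, 69.3, 177.5]
eef_rot: [-3.142, 0.0, 0.35]
wrist_force: [1.4, -0.0, 1.2]
finger_gap: 27.3
finger_force: 40.0
```

Call:
carry_out --slide '[[0,0,0.1],[0.444,-0.15,0.1],[0.444,-0.15,0.1],[0.444,-0.15,0.1],[0.444,-0.15,0.1],[0.444,-0.15,0.1],[0.444,-0.15,0.056],[0.444,-0.15,0.056],[0.444,-0.15,0.056]]' --dr '[[0,0,0],[0,0,0],[0,0,0],[0,0,0],[0,0,0],[0,0,0],[0,0,0],[0,0,0],[0,0,0]]' --gripper '[0,0,0,0,0,0,0,0,0]'

```text
clock: 9.02
eef_pos: [645.4, 32.3, 191.1]
eef_rot: [-3.141, 0.001, 0.35]
wrist_force: [0.4, -1.1, -1.8]
finger_gap: 27.3
finger_force: 40.0
```

```bash
python3 - <<'E'
from h import *
np.set_printoptions(precision=2,suppress=True)
s=read_state();print(s['eef_pos'],s['eef_rot'],s['wrist_force'])
E
```

```text
[645.37  32.28 191.08] [-3.14  0.    0.35] [ 0.38 -1.13 -1.81]
```

Call:
carry_out --slide '[[0,0,-0.008],[0,0,-0.014],[0,0,-0.02],[0,0,-0.02]]' --dr '[[0,0,0],[0,0,0],[0,0,0],[0,0,0]]' --gripper '[0,0,0,0]'

```text
clock: 9.35
eef_pos: [646.1, 32.1, 187.3]
eef_rot: [-3.141, -0.001, 0.35]
wrist_force: [-2.3, 1.8, 7.2]
finger_gap: 27.4
finger_force: 40.0
```

Call:
carry_out --slide '[[0,0,0],[0,0,0]]' --dr '[[0,0,0],[0,0,0]]' --gripper '[0,0]'

```text
clock: 9.52
eef_pos: [646.2, 32.1, 187.5]
eef_rot: [-3.141, -0.001, 0.35]
wrist_force: [-3.2, 1.7, 6.5]
finger_gap: 27.7
finger_force: 40.0
```

Call:
carry_out --slide '[[0,0,0],[0,0,0],[0,0,0],[0,0,0],[0,0,0],[0,0,0]]' --dr '[[0,0,0],[0,0,0],[0,0,0],[0,0,0],[0,0,0],[0,0,0]]' --gripper '[0,0,0,0,0,0]'

```text
clock: 10.02
eef_pos: [646.1, 32.1, 187.5]
eef_rot: [-3.141, -0.001, 0.35]
wrist_force: [-2.7, 2.1, 7.2]
finger_gap: 27.6
finger_force: 40.0
```

Call:
carry_out --slide '[[0,0,0],[0,0,0],[0,0,0],[0,0,0],[0,0,0],[0,0,0]]' --dr '[[0,0,0],[0,0,0],[0,0,0],[0,0,0],[0,0,0],[0,0,0]]' --gripper '[0,0,0,0,0,0]'

```text
clock: 10.52
eef_pos: [646.2, 32.1, 187.5]
eef_rot: [-3.141, -0.001, 0.35]
wrist_force: [-3.6, 1.5, 6.3]
finger_gap: 27.4
finger_force: 40.0
```

Foot 3 held about 8 N for over a second without sinking, so it is the hard one. Next is foot 1.

Call:
carry_out --slide '[[0,0,0.08],[-0.11,-0.484,0.08],[-0.11,-0.484,0.08],[-0.11,-0.484,0.08],[-0.11,-0.484,0.08],[-0.11,-0.484,0.08],[-0.11,-0.484,0.03],[-0.11,-0.484,0.03],[-0.11,-0.484,0.03]]' --dr '[[0,0,0],[0,0,0],[0,0,0],[0,0,0],[0,0,0],[0,0,0],[0,0,0],[0,0,0],[0,0,0]]' --gripper '[0,0,0,0,0,0,0,0,0]'

```text
clock: 11.27
eef_pos: [618.6, -87.9, 192.8]
eef_rot: [-3.14, 0.002, 0.351]
wrist_force: [0.5, -0.2, -2.1]
finger_gap: 27.0
finger_force: 40.0
```

Call:
carry_out --slide '[[0,0,-0.008],[0,0,-0.014],[0,0,-0.018],[0,0,-0.02]]' --dr '[[0,0,0],[0,0,0],[0,0,0],[0,0,0]]' --gripper '[0,0,0,0]'

```text
clock: 11.6
eef_pos: [618.9, -88.8, 189.3]
eef_rot: [-3.142, -0.0, 0.35]
wrist_force: [-0.5, 0.7, 0.9]
finger_gap: 27.9
finger_force: 40.0
```

Call:
carry_out --slide '[[0,0,0],[0,0,0]]' --dr '[[0,0,0],[0,0,0]]' --gripper '[0,0]'

```text
clock: 11.77
eef_pos: [618.8, -89.2, 189.3]
eef_rot: [3.141, -0.0, 0.35]
wrist_force: [0.4, 0.2, -1.0]
finger_gap: 27.2
finger_force: 40.0
```

Call:
carry_out --slide '[[0,0,-0.004],[0,0,-0.008],[0,0,-0.008],[0,0,-0.008]]' --dr '[[0,0,0],[0,0,0],[0,0,0],[0,0,0]]' --gripper '[0,0,0,0]'

```text
clock: 12.1
eef_pos: [618.8, -89.2, 187.2]
eef_rot: [3.142, -0.0, 0.35]
wrist_force: [0.2, 0.6, -0.7]
finger_gap: 27.8
finger_force: 40.0
```

Call:
carry_out --slide '[[0,0,-0.002],[0,0,-0.006],[0,0,-0.006]]' --dr '[[0,0,0],[0,0,0],[0,0,0]]' --gripper '[0,0,0]'

```text
clock: 12.35
eef_pos: [618.8, -89.2, 185.6]
eef_rot: [3.141, -0.0, 0.35]
wrist_force: [0.2, 1.0, 1.3]
finger_gap: 27.5
finger_force: 40.0
```

Call:
carry_out --slide '[[0,0,-0.005],[0,0,-0.009],[0,0,-0.013],[0,0,-0.017],[0,0,-0.021],[0,0,-0.025],[0,0,-0.029],[0,0,-0.03],[0,0,-0.03],[0,0,-0.03]]' --dr '[[0,0,0],[0,0,0],[0,0,0],[0,0,0],[0,0,0],[0,0,0],[0,0,0],[0,0,0],[0,0,0],[0,0,0]]' --gripper '[0,0,0,0,0,0,0,0,0,0]'

```text
clock: 13.18
eef_pos: [618.7, -89.2, 177.9]
eef_rot: [-3.142, 0.0, 0.35]
wrist_force: [1.1, 0.5, 1.1]
finger_gap: 27.2
finger_force: 40.0
```

Call:
carry_out --slide '[[0,0,0.11],[-0.44,0.204,0.11],[-0.44,0.204,0.11],[-0.44,0.204,0.11],[-0.44,0.204,0.11],[-0.44,0.204,0.11],[-0.44,0.204,0.06],[-0.44,0.204,0.06],[-0.44,0.204,0.06]]' --dr '[[0,0,0],[0,0,0],[0,0,0],[0,0,0],[0,0,0],[0,0,0],[0,0,0],[0,0,0],[0,0,0]]' --gripper '[0,0,0,0,0,0,0,0,0]'

```text
clock: 13.93
eef_pos: [509.2, -38.5, 192.7]
eef_rot: [-3.141, 0.001, 0.349]
wrist_force: [-0.1, -0.2, -0.6]
finger_gap: 27.2
finger_force: 40.0
```

Call:
carry_out --slide '[[0,0,-0.008],[0,0,-0.014],[0,0,-0.018],[0,0,-0.02],[0,0,-0.02]]' --dr '[[0,0,0],[0,0,0],[0,0,0],[0,0,0],[0,0,0]]' --gripper '[0,0,0,0,0]'

```text
clock: 14.35
eef_pos: [509.0, -38.3, 188.4]
eef_rot: [3.141, -0.001, 0.35]
wrist_force: [0.9, -1.3, -0.1]
finger_gap: 27.5
finger_force: 40.0
```

Call:
carry_out --slide '[[0,0,-0.004],[0,0,-0.008],[0,0,-0.008]]' --dr '[[0,0,0],[0,0,0],[0,0,0]]' --gripper '[0,0,0]'

```text
clock: 14.6
eef_pos: [508.9, -38.3, 186.3]
eef_rot: [3.141, -0.001, 0.35]
wrist_force: [1.1, -1.5, 2.4]
finger_gap: 27.8
finger_force: 40.0
```

Call:
carry_out --slide '[[0,0,-0.002],[0,0,-0.004],[0,0,-0.004]]' --dr '[[0,0,0],[0,0,0],[0,0,0]]' --gripper '[0,0,0]'

```text
clock: 14.85
eef_pos: [508.7, -38.2, 185.1]
eef_rot: [-3.142, -0.0, 0.35]
wrist_force: [1.3, -1.3, 1.2]
finger_gap: 27.4
finger_force: 40.0
```

Foot 2 is sinking too. I'll follow it down, then rise to travel height.

Call:
carry_out --slide '[[0,0,-0.004],[0,0,-0.008],[0,0,-0.012],[0,0,-0.016],[0,0,-0.02],[0,0,-0.024],[0,0,-0.028],[0,0,-0.03],[0,0,-0.03],[0,0,-0.03]]' --dr '[[0,0,0],[0,0,0],[0,0,0],[0,0,0],[0,0,0],[0,0,0],[0,0,0],[0,0,0],[0,0,0],[0,0,0]]' --gripper '[0,0,0,0,0,0,0,0,0,0]'

```text
clock: 15.68
eef_pos: [508.7, -38.2, 177.5]
eef_rot: [-3.141, 0.0, 0.35]
wrist_force: [1.4, -0.2, 2.2]
finger_gap: 27.6
finger_force: 40.0
```

Call:
carry_out --slide '[[0,0,0.15],[0,0,0.3],[0,0,0.32],[0,0,0.32]]' --dr '[[0,0,0],[0,0,0],[0,0,0],[0,0,0]]' --gripper '[0,0,0,0]'

```text
clock: 16.02
eef_pos: [509.0, -38.2, 259.1]
eef_rot: [3.14, -0.002, 0.35]
wrist_force: [-0.5, -0.5, -2.2]
finger_gap: 27.3
finger_force: 40.0
```

```bash
python3 - <<'E'
from h import *
np.set_printoptions(precision=2,suppress=True)
s=read_state();print(s['eef_pos'],s['eef_rot'],s['wrist_force'])
b=camera("scene");a=camera("side");j=b[140:260,170:330];i=a[160:265,190:350]
cv2.imwrite('pics/m.png',np.hstack([cv2.resize(j,(400,300),interpolation=cv2.INTER_CUBIC),cv2.resize(i,(400,300),interpolation=cv2.INTER_CUBIC)])[:,:,::-1])
E
```

```text
[508.95 -38.16 259.1 ] [ 3.14 -0.    0.35] [-0.52 -0.48 -2.22]
```

View pics/m.png

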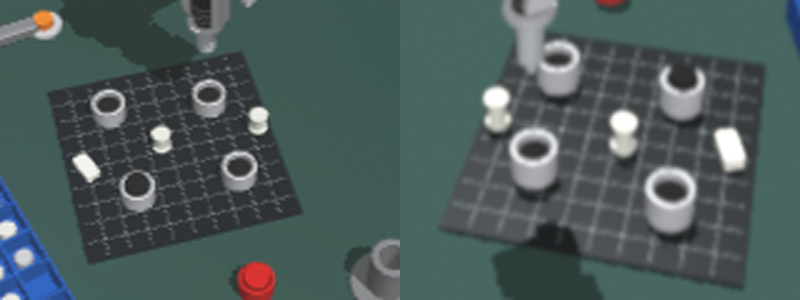

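Only foot 3 (far left in the scene crop, at (137,185)) still has raised rubber; the other three are dented. The gauge goes back to its stand.

Call:
carry_out --slide '[[-0.1,0.84,0],[-0.1,0.84,0],[-0.1,0.84,0],[-0.1,0.84,0],[-0.1,0.84,0],[-0.1,0.84,0],[-0.1,0.84,0]]' --dr '[[0,0,0],[0,0,0],[0,0,0],[0,0,0],[0,0,0],[0,0,0],[0,0,0]]' --gripper '[0,0,0,0,0,0,0]'

```text
clock: 16.7
eef_pos: [482.7, 173.5, 255.5]
eef_rot: [-3.141, 0.004, 0.353]
wrist_force: [0.3, -0.2, -1.1]
finger_gap: 27.6
finger_force: 40.0
```

Call:
carry_out --slide '[[-0.048,0.4,0],[-0.048,0.4,0],[-0.048,0.4,0],[-0.048,0.4,0],[-0.048,0.4,0],[-0.048,0.4,0],[-0.048,0.4,0]]' --dr '[[0,0,0],[0,0,0],[0,0,0],[0,0,0],[0,0,0],[0,0,0],[0,0,0]]' --gripper '[0,0,0,0,0,0,0]'

```text
clock: 17.28
eef_pos: [472.1, 270.3, 257.2]
eef_rot: [3.141, 0.001, 0.348]
wrist_force: [-0.6, -0.6, -1.9]
finger_gap: 27.5
finger_force: 40.0
```

```bash
python3 - <<'E'
from h import *
np.set_printoptions(precision=2,suppress=True)
for i in range(3):
    s=read_state();print(s['eef_pos'],s['eef_rot'],s['wrist_force']);camera("side")
E
```

```text
[472.12 270.32 257.16] [3.14 0.   0.35] [-0.6  -0.58 -1.87]
[472.12 270.46 257.35] [3.14 0.   0.35] [-0.8   0.23 -2.14]
[472.08 270.68 257.53] [3.14 0.   0.35] [ 0.36  0.02 -2.76]
```

Call:
carry_out --slide '[[0,0.004,-0.06],[0,0.004,-0.12],[0,0.004,-0.16],[0,0.004,-0.2],[0,0.004,-0.24],[0,0.004,-0.24]]' --dr '[[0,0,0],[0,0,0],[0,0,0],[0,0,0],[0,0,0],[0,0,0]]' --gripper '[0,0,0,0,0,0]'

```text
clock: 17.93
eef_pos: [471.3, 272.5, 195.8]
eef_rot: [3.141, 0.003, 0.35]
wrist_force: [-0.1, 0.3, -1.6]
finger_gap: 27.3
finger_force: 40.0
```

Call:
carry_out --slide '[[0.002,-0.002,-0.04],[0.002,-0.002,-0.08],[0.002,-0.002,-0.11],[0.002,-0.002,-0.116],[0.002,-0.002,-0.116]]' --dr '[[0,0,0],[0,0,0],[0,0,0],[0,0,0],[0,0,0]]' --gripper '[0,0,0,0,0]'

```text
clock: 18.35
eef_pos: [472.1, 272.2, 168.0]
eef_rot: [3.141, 0.001, 0.35]
wrist_force: [0.7, -0.4, -2.3]
finger_gap: 27.3
finger_force: 40.0
```

Call:
carry_out --slide '[[0,0,-0.004],[0,0,-0.008],[0,0,-0.008]]' --dr '[[0,0,0],[0,0,0],[0,0,0]]' --gripper '[0,0,0]'

```text
clock: 18.6
eef_pos: [472.3, 272.4, 166.8]
eef_rot: [-3.142, -0.0, 0.35]
wrist_force: [0.5, -0.8, -1.9]
finger_gap: 27.7
finger_force: 40.0
```

Call:
carry_out --slide '[[0,0,-0.003],[0,0,-0.006],[0,0,-0.006]]' --dr '[[0,0,0],[0,0,0],[0,0,0]]' --gripper '[0,0,0]'

```text
clock: 18.85
eef_pos: [472.3, 272.4, 165.3]
eef_rot: [-3.142, -0.0, 0.35]
wrist_force: [1.1, 1.4, -1.1]
finger_gap: 27.5
finger_force: 40.0
```

Call:
carry_out --slide '[[0,0,0],[0,0,0],[0,0,0],[0,0,0],[0,0,0],[0,0,0]]' --dr '[[0,0,0],[0,0,0],[0,0,0],[0,0,0],[0,0,0],[0,0,0]]' --gripper '[35,45,70,70,70,70]'

```text
clock: 19.35
eef_pos: [472.2, 272.3, 165.2]
eef_rot: [-3.142, -0.0, 0.35]
wrist_force: [-0.8, -0.3, -0.3]
finger_gap: 62.8
finger_force: 0.0
```

Call:
carry_out --slide '[[0,0,0.1],[0,0,0.25],[0,0,0.4],[0,0,0.48],[0,0,0.48],[0,0,0.48]]' --dr '[[0,0,0],[0,0,0],[0,0,0],[0,0,0],[0,0,0],[0,0,0]]' --gripper '[70,70,70,70,70,70]'

```text
clock: 19.85
eef_pos: [472.3, 272.3, 285.8]
eef_rot: [-3.141, -0.002, 0.35]
wrist_force: [-0.3, -1.0, 0.4]
finger_gap: 66.1
finger_force: 0.0
```

```bash
python3 - <<'E'
from h import *
np.set_printoptions(precision=2,suppress=True)
m=camera_model("wrist");s=read_state();print(s['eef_pos'],s['eef_rot'],s['finger_gap'])
c=camera("wrist");a=camera("side");np.savez('p3.npz',c=c,**m)
hsv=cv2.cvtColor(c,cv2.COLOR_RGB2HSV);k=cv2.inRange(hsv,(12,120,100),(35,255,255));k[:,:150]=0;k[:,350:]=0;k[235:]=0
ys,xs=np.nonzero(k);print('brass',xs.mean(),ys.mean(),len(xs),hit(m,(xs.mean(),ys.mean()),116,True))
u,v=map(int,proj(camera_model("side"),(472,271,60)))
cv2.imwrite('pics/r.png',np.hstack([cv2.resize(c,(400,300)),cv2.resize(a[v-45:v+45,u-60:u+60],(400,300),interpolation=cv2.INTER_CUBIC)])[:,:,::-1])
# side: compare gauge brass with the first picture
P=np.load('p0.npz')['b'];
print(np.abs(P[v-45:v+45,u-20:u+20].astype(int)-a[v-45:v+45,u-20:u+20]).mean(axis=(1,2)).astype(int))
E
```

```text
[472.31 272.35 285.8 ] [-3.14 -0.    0.35] 66.05445323197239
brass 253.3181818181818 197.07575757575756 66 [472.78 271.06 116.  ]
[14 14 14 13 10  8  6  4  4  3  3  2  2  2  2  3  3  4  5  5  5  5  5  5
  5  4  4  3  3  3  3  2  3  4  3  3  3  3  3  3  3  4  4  4  4  4  4  5
  5  4  3  3  3  3  3  3  3  3  3  3  3  4  4  4  4  4  3  3  3  3  3  3
  2  2  2  2  2  2  4  9 12 13 15 18 21 23 23 24 24 23]
```

View pics/r.png

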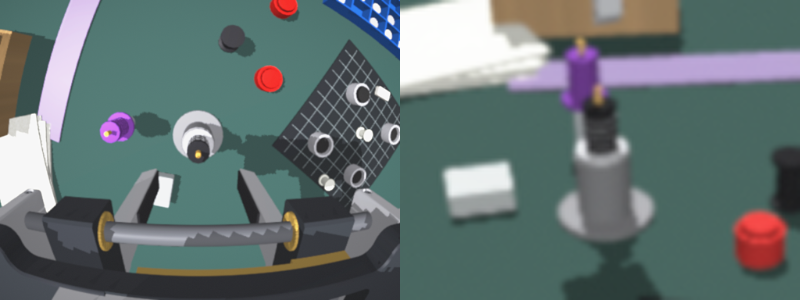

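The gauge is seated in its stand. I go above the hard foot.

Call:
carry_out --slide '[[0.696,-0.96,0],[0.696,-0.96,0],[0.696,-0.96,0],[0.696,-0.96,0],[0.696,-0.96,0],[0.696,-0.96,0],[0.696,-0.96,0],[0.696,-0.96,0],[0.696,-0.96,-0.1],[0.696,-0.96,-0.1]]' --dr '[[0,0,0],[0,0,0],[0,0,0],[0,0,0],[0,0,0],[0,0,0],[0,0,0],[0,0,0],[0,0,0],[0,0,0]]' --gripper '[66,66,66,66,66,66,66,66,66,66]'

```text
clock: 20.78
eef_pos: [645.2, 31.6, 254.3]
eef_rot: [-3.139, 0.008, 0.349]
wrist_force: [-1.1, 0.1, -1.7]
finger_gap: 61.8
finger_force: 0.0
```

```bash
python3 - <<'E'
from h import *
np.set_printoptions(precision=1,suppress=True)
camera("side");m=camera_model("wrist");s=read_state();print(s['eef_pos'],s['eef_rot'],s['finger_gap'])
c=camera("wrist");g=cv2.cvtColor(c,cv2.COLOR_RGB2GRAY)
u,v=map(int,proj(m,(646.2,32,35),True));print(u,v)
r=cv2.resize(g[v-35:v+35,u-35:u+35],None,fx=4,fy=4)
for t in(60,80,110,150):
  cs,h=cv2.findContours(((r<t)*255).astype(np.uint8),cv2.RETR_LIST,cv2.CHAIN_APPROX_NONE)
  for q in cs:
    if 2500<cv2.contourArea(q)<25000 and cv2.pointPolygonTest(q,(140,140),False)>0:
        e=cv2.fitEllipse(q);p=(u-35+(e[0][0]+.5)/4-.5,v-35+(e[0][1]+.5)/4-.5);print(t,np.array(e[1])/4,hit(m,p,35,True),hit(m,p,32,True))
E
```

```text
[645.3  32.3 256.5] [-3.1  0.   0.3] 62.089527457784385
252 181
110 [25.5 25.6] [647.9  31.4  35. ] [647.3  31.1  32. ]
150 [26.3 26.8] [647.9  31.3  35. ] [647.2  31.1  32. ]
```

Call:
carry_out --slide '[[0.007,-0.004,-0.12],[0.007,-0.004,-0.24],[0.007,-0.004,-0.36],[0.007,-0.004,-0.46],[0.007,-0.004,-0.54],[0.007,-0.004,-0.59],[0.007,-0.004,-0.59]]' --dr '[[0,0,0],[0,0,0],[0,0,0],[0,0,0],[0,0,0],[0,0,0],[0,0,0]]' --gripper '[64,64,64,64,64,64,64]' --newtons 25

```text
clock: 21.47
eef_pos: [647.2, 31.9, 110.7]
eef_rot: [-3.14, 0.003, 0.351]
wrist_force: [-0.2, 0.3, -0.5]
finger_gap: 60.0
finger_force: 0.0
```

Call:
carry_out --slide '[[0,0,0],[0,0,0],[0,0,0],[0,0,0],[0,0,0],[0,0,0]]' --dr '[[0,0,0],[0,0,0],[0,0,0],[0,0,0],[0,0,0],[0,0,0]]' --gripper '[50,42,20,20,20,20]'

```text
clock: 21.97
eef_pos: [648.5, 31.4, 114.2]
eef_rot: [3.141, -0.002, 0.35]
wrist_force: [-1.5, 0.2, 7.0]
finger_gap: 38.5
finger_force: 25.0
```

Call:
carry_out --slide '[[0,0,0],[0,0,0],[0,0,0],[-0.004,0,-0.01],[-0.004,0,-0.02],[-0.004,0,-0.02]]' --dr '[[0,0,0],[0,0,0],[0,0,0],[0,0,0],[0,0,0],[0,0,0]]' --gripper '[60,60,60,60,60,60]'

```text
clock: 22.47
eef_pos: [646.7, 31.3, 106.8]
eef_rot: [-3.141, 0.001, 0.35]
wrist_force: [-0.9, 0.4, 0.4]
finger_gap: 56.4
finger_force: 0.0
```

```bash
python3 - <<'E'
from h import *
np.set_printoptions(precision=1,suppress=True)
s=read_state();print(s['eef_pos'],s['eef_rot'],s['wrist_force'],s['finger_gap'])
b=camera("scene");a=camera("side")
u,v=map(int,proj(camera_model("scene"),(647,31,30)));i=b[v-36:v+36,u-48:u+48]
u,v=map(int,proj(camera_model("side"),(647,31,30)));j=a[v-36:v+36,u-48:u+48]
cv2.imwrite('pics/f.png',np.hstack([cv2.resize(q,(400,300),interpolation=cv2.INTER_CUBIC) for q in(i,j)])[:,:,::-1])
E
```

```text
[646.7  31.3 106.8] [-3.1  0.   0.3] [-0.9  0.4  0.4] 56.42349975090712
```

View pics/f.png

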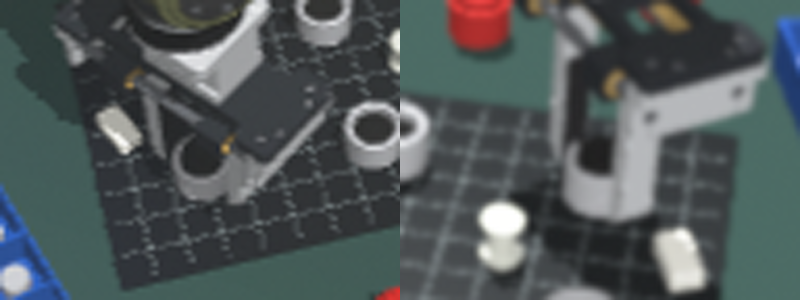

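The hard foot stands upright and untilted between the open fingers. I'll go a little lower and grip again.

Call:
carry_out --slide '[[0,0,-0.01],[0,0,-0.014],[0,0,-0.014],[0,0,-0.014],[0,0,-0.014],[0,0,-0.014],[0,0,-0.014],[0,0,-0.014]]' --dr '[[0,0,0],[0,0,0],[0,0,0],[0,0,0],[0,0,0],[0,0,0],[0,0,0],[0,0,0]]' --gripper '[58,56,50,46,42,38,34,30]' --newtons 25

```text
clock: 23.23
eef_pos: [647.0, 31.3, 104.2]
eef_rot: [3.141, -0.0, 0.35]
wrist_force: [-0.2, -0.4, 0.1]
finger_gap: 38.6
finger_force: 27.5
```

Call:
carry_out --slide '[[0,0,0.04],[0,0,0.14],[0,0,0.28],[0,0,0.42],[0,0,0.44],[0,0,0.44]]' --dr '[[0,0,0],[0,0,0],[0,0,0],[0,0,0],[0,0,0],[0,0,0]]' --gripper '[30,30,30,30,30,30]'

```text
clock: 23.73
eef_pos: [647.6, 31.4, 217.3]
eef_rot: [3.14, -0.005, 0.35]
wrist_force: [-0.7, -0.9, -1.7]
finger_gap: 39.1
finger_force: 27.5
```

Call:
carry_out --slide '[[-0.388,-0.762,0],[-0.388,-0.762,0],[-0.388,-0.762,0],[-0.388,-0.762,0],[-0.388,-0.762,0],[-0.388,-0.762,0],[-0.388,-0.762,0]]' --dr '[[0,0,0],[0,0,0],[0,0,0],[0,0,0],[0,0,0],[0,0,0],[0,0,0]]' --gripper '[30,30,30,30,30,30,30]'

```text
clock: 24.32
eef_pos: [548.6, -161.0, 212.9]
eef_rot: [-3.14, 0.002, 0.346]
wrist_force: [0.5, 0.7, -1.3]
finger_gap: 38.8
finger_force: 27.5
```

Call:
carry_out --slide '[[-0.388,-0.762,0],[-0.388,-0.762,0],[-0.388,-0.762,0],[-0.388,-0.762,0],[-0.388,-0.762,0],[-0.388,-0.762,0],[-0.388,-0.762,0],[-0.388,-0.762,0]]' --dr '[[0,0,0],[0,0,0],[0,0,0],[0,0,0],[0,0,0],[0,0,0],[0,0,0],[0,0,0]]' --gripper '[30,30,30,30,30,30,30,30]'

```text
clock: 24.98
eef_pos: [453.6, -348.6, 213.3]
eef_rot: [-3.14, 0.0, 0.35]
wrist_force: [0.2, 0.2, -3.6]
finger_gap: 38.6
finger_force: 27.5
```

```bash
python3 - <<'E'
from h import *
np.set_printoptions(precision=1,suppress=True)
s=read_state();print(s['eef_pos'],s['eef_rot'],s['wrist_force'],s['finger_gap'])
m=camera_model("wrist");c=camera("wrist")
hsv=cv2.cvtColor(c,cv2.COLOR_RGB2HSV);k=cv2.inRange(hsv,(8,50,60),(25,200,255));k[250:]=0
k=cv2.morphologyEx(k,cv2.MORPH_OPEN,np.ones((3,3)))
cs,_=cv2.findContours(k,cv2.RETR_EXTERNAL,cv2.CHAIN_APPROX_NONE)
for q in sorted(cs,key=cv2.contourArea)[-3:]:
    print(cv2.contourArea(q),cv2.boundingRect(q))
    e=q[:,0]; 
    for d in((1,0),(-1,0),(0,1),(0,-1),(1,1),(-1,-1),(1,-1),(-1,1)):
        p=e[np.argmax(e@np.array(d))];print(d,p,hit(m,p,25,True)[:2])
print('pred centre',proj(m,(453,-350,3),True))
E
```

```text
[ 453.6 -348.6  213.3] [-3.1  0.   0.4] [ 0.2  0.2 -3.6] 38.636426718510144
15955.0 (179, 109, 173, 141)
(1, 0) [351 136] [ 536.3 -417.7]
(-1, 0) [179 235] [ 384.9 -294.6]
(0, 1) [179 249] [ 369.4 -298.7]
(0, -1) [192 109] [ 507.9 -270.3]
(1, 1) [326 249] [ 421.7 -441.3]
(-1, -1) [192 109] [ 507.9 -270.3]
(1, -1) [351 134] [ 538.  -416.9]
(-1, 1) [179 249] [ 369.4 -298.7]
pred centre (np.float64(253.34733421178774), np.float64(186.62083818147863))
```

Call:
carry_out --slide '[[0,-0.016,-0.12],[0,-0.016,-0.24],[0,-0.016,-0.34],[0,-0.016,-0.4],[0,-0.016,-0.424],[0,-0.016,-0.424],[0,-0.016,-0.424]]' --dr '[[0,0,0],[0,0,0],[0,0,0],[0,0,0],[0,0,0],[0,0,0],[0,0,0]]' --gripper '[30,30,30,30,30,30,30]'

```text
clock: 25.62
eef_pos: [453.9, -353.0, 108.9]
eef_rot: [3.141, -0.0, 0.351]
wrist_force: [-0.2, -0.1, -2.3]
finger_gap: 38.9
finger_force: 27.5
```

Call:
carry_out --slide '[[0,0,-0.008],[0,0,-0.016],[0,0,-0.016],[0,0,-0.016]]' --dr '[[0,0,0],[0,0,0],[0,0,0],[0,0,0]]' --gripper '[30,30,30,30]'

```text
clock: 25.95
eef_pos: [453.1, -353.7, 104.6]
eef_rot: [3.141, -0.0, 0.35]
wrist_force: [1.3, 0.2, -1.5]
finger_gap: 38.6
finger_force: 27.5
```

Call:
carry_out --slide '[[0,0,-0.003],[0,0,-0.003],[0,0,-0.003],[0,0,-0.003],[0,0,-0.003],[0,0,-0.003],[0,0,-0.003]]' --dr '[[0,0,0],[0,0,0],[0,0,0],[0,0,0],[0,0,0],[0,0,0],[0,0,0]]' --gripper '[30,30,46,56,62,62,62]'

```text
clock: 26.53
eef_pos: [453.0, -353.7, 103.4]
eef_rot: [3.142, 0.0, 0.35]
wrist_force: [-0.3, -0.6, -0.5]
finger_gap: 58.3
finger_force: 0.0
```

Call:
carry_out --slide '[[0,0,0.06],[0,0,0.2],[0,0,0.36],[0,0,0.52],[0,0,0.6],[0,0,0.6],[0,0,0.6]]' --dr '[[0,0,0],[0,0,0],[0,0,0],[0,0,0],[0,0,0],[0,0,0],[0,0,0]]' --gripper '[62,62,62,62,62,62,62]'

```text
clock: 27.12
eef_pos: [453.1, -353.8, 254.1]
eef_rot: [3.14, -0.001, 0.35]
wrist_force: [-0.9, 0.3, -1.0]
finger_gap: 58.0
finger_force: 0.0
```

```bash
python3 - <<'E'
from h import *
b=camera("scene");c=camera("wrist")
print(read_state()['eef_pos'])
cv2.imwrite('pics/end.png',np.hstack([cv2.resize(q,(400,300),interpolation=cv2.INTER_AREA) for q in(b[70:310,100:420],c)])[:,:,::-1])
E
```

```text
[ 452.6691574  -353.44623667  251.98883756]
```

View pics/end.png

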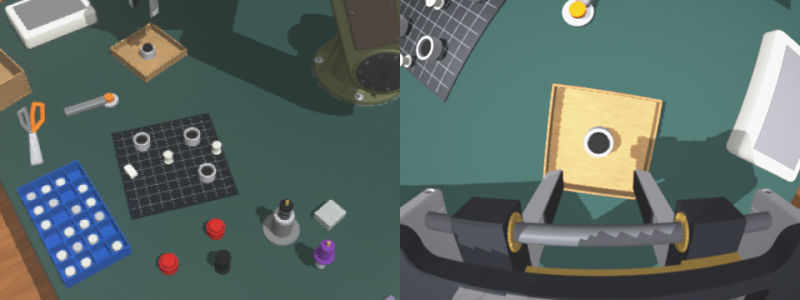

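The foot stands upright near the middle of the tray, at (147,48) in the scene crop and (598,142) in the wrist view. The three dented feet are in place on the mat and the gauge is in its stand.

```bash
python3 -c "
from cell import *
print(sign_off())"
```

```text
the job is handed in; nothing more can be done
None
```

The job is handed in: the hard foot was the one at about (647, 31) mm and now stands upright in the tray, the other three are dented about 10 mm where they stood, and the gauge is back in its stand; no verdict came back.

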